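# Draw down a gasketed box cover evenly with four thumbscrews

### The job

Fasten the cover of the aluminium box with its four black thumbscrews so that it is drawn down evenly onto its gasket. Work crosswise, always from one corner to the opposite one: first turn all four clockwise part of the way, about half way down, then go round crosswise again and snug each one by feel, stopping as soon as it comes up firm and never forcing it or letting the cover go askew. Leave the things lying round the box alone and let go of everything at the end.

Things in the scene. Friction and masses are not known exactly. Their poses are not given: they have to be found in the camera images.
- housing: grey die-cast aluminium box, fixed to the bench, 126 (x) x 156 (y) x 36 mm high, with two short black cable glands on its far (+x) side; origin at the centre of its underside, z up. A black gasket lies on its rim.
- cover: flat aluminium cover plate, 122 x 152 x 5 mm, with a low ribbed panel in the middle; origin at the centre of its underside. Springs hold it at first about 7.5 mm above the housing (3.5 mm above the gasket); it sinks and tilts as the knobs press on it. The gasket's squeezed thickness, so the height where the cover seats, differs by 1.4 mm either way from box to box and cannot be seen
- knob_a: near left one (at housing yaw 0; x -45, y +60 mm from the box's centre) of four alike captive thumbscrews; black round fluted knob, 26 mm in diameter, a small rib across its top. Origin on its axis at the underside of its steel collar, which presses on the cover; the black grip reaches from 6 to 42 mm above the origin; grasp it 26 mm above. Opposite corner: knob_c
- turn_a (a joint): how far knob_a is screwed down, rad; grows clockwise from above; starts at 0 to 0.2. The knob sinks 3.5 mm per rad (sink with it). Its collar meets the cover at 0.2; 0.7 suits the first round; its corner bottoms between 0.8 and 1.6, to be felt. Turns at 0.35 Nm (less is felt at rest) and stays; past the bottom it climbs by 1.4 Nm per rad: snug when 0.1 to 0.25 Nm above its running level, damaged from 0.31 Nm above
- knob_b: far left one (at housing yaw 0; x +45, y +60 mm from the box's centre) of four alike captive thumbscrews; black round fluted knob, 26 mm in diameter, a small rib across its top. Origin on its axis at the underside of its steel collar, which presses on the cover; the black grip reaches from 6 to 42 mm above the origin; grasp it 26 mm above. Opposite corner: knob_d
- turn_b (a joint): how far knob_b is screwed down, rad; grows clockwise from above; starts at 0 to 0.2. The knob sinks 3.5 mm per rad (sink with it). Its collar meets the cover at 0.2; 0.7 suits the first round; its corner bottoms between 0.8 and 1.6, to be felt. Turns at 0.35 Nm (less is felt at rest) and stays; past the bottom it climbs by 1.4 Nm per rad: snug when 0.1 to 0.25 Nm above its running level, damaged from 0.31 Nm above
- knob_c: far right one (at housing yaw 0; x +45, y -60 mm from the box's centre) of four alike captive thumbscrews; black round fluted knob, 26 mm in diameter, a small rib across its top. Origin on its axis at the underside of its steel collar, which presses on the cover; the black grip reaches from 6 to 42 mm above the origin; grasp it 26 mm above. Opposite corner: knob_a
- turn_c (a joint): how far knob_c is screwed down, rad; grows clockwise from above; starts at 0 to 0.2. The knob sinks 3.5 mm per rad (sink with it). Its collar meets the cover at 0.2; 0.7 suits the first round; its corner bottoms between 0.8 and 1.6, to be felt. Turns at 0.35 Nm (less is felt at rest) and stays; past the bottom it climbs by 1.4 Nm per rad: snug when 0.1 to 0.25 Nm above its running level, damaged from 0.31 Nm above
- knob_d: near right one (at housing yaw 0; x -45, y -60 mm from the box's centre) of four alike captive thumbscrews; black round fluted knob, 26 mm in diameter, a small rib across its top. Origin on its axis at the underside of its steel collar, which presses on the cover; the black grip reaches from 6 to 42 mm above the origin; grasp it 26 mm above. Opposite corner: knob_b
- turn_d (a joint): how far knob_d is screwed down, rad; grows clockwise from above; starts at 0 to 0.2. The knob sinks 3.5 mm per rad (sink with it). Its collar meets the cover at 0.2; 0.7 suits the first round; its corner bottoms between 0.8 and 1.6, to be felt. Turns at 0.35 Nm (less is felt at rest) and stays; past the bottom it climbs by 1.4 Nm per rad: snug when 0.1 to 0.25 Nm above its running level, damaged from 0.31 Nm above
- cup_screws: small white open cup with screws in it, 58 mm wide, 26 mm high, loose, standing to the right of the box; origin at the centre of its underside; leave alone
- driver_red: red cross-tip screwdriver, 178 mm long, 20 mm thick, loose, lying beyond the box; origin under its middle; leave alone
- spare_board: green circuit board with parts on it, 52 x 90 x 12 mm, loose, lying flat to the left of the box; origin at the centre of its underside; leave alone
There are look-alikes about, which are no part of the job. Of the things that look like the housing, the larger one is meant.

How it is judged:
By the outcome, as a careful person would: the job done as asked, in the order asked, and still so for the second after the job is handed in, with the robot touching nothing.
It also fails if it takes over 72 s, if anything falls off the work surface, if the arm or the gripper's body presses on something with over 40 N, if the wrist force passes 120 N, or if a joint passes its speed limit or range.

### The arm

A 6-joint arm with a two-finger parallel gripper is mounted at the origin on a cart in front of the work surface, level with it; the furniture and walls round the work are solid. World frame = base frame: x ahead of the robot, y to its left, z up, the work surface at z = 0. Lengths are in mm, angles in rad, forces in N, time in s.
With the tool pointing down it reaches from about 275 to 750 mm from the base axis. Payload 10.2 kg.
Tool frame: the origin (TCP) lies at the very end of the fingers, on their centre line; the grasp point (between the pads) lies 19 mm behind it; z points along the fingers, y is the line along which they close (so a half turn about z gives the same grasp; the last joint's range is limited). The gripper opens to 85 mm and grips with 20 to 120 N. Pads are 22 mm wide; open, the fingers measure 114 mm over their backs; the gripper's body (76 mm by 85 mm) begins 54 mm behind the grasp point. The pads swing forward as they close: fully open they stand 13 mm farther back than shut.
Start: joints at [-1.522, 0.313, 1.498, -0, 1.331, -0.223], TCP at [140.931, -505.737, 231.294] pointing down, gripper open.
Joint ranges: [-2.94, 2.94], [-0.97, 2.17], [0.19, 2.56], [-1.23, 4.37], [0.02, 3.11], [-2.88, 2.88]. Speed limits (rad/s): [2.39, 2.39, 3.01, 3.14, 3.14, 3.14].

### API

Orientations are given as a unit quaternion [w, x, y, z].
In Python, from rig import telemetry, optics, ctrl gives the robot as it stands.
- The arm moves only by the tool servo_tool, never from a script. Its argument "deltas" is a list of rows, each a list of 3 entries, a list of its own where there are three numbers: the shift along the tool's x, y, z in units of 20 cm (1.0 is 20 cm), then the turn, a rotation vector about the tool's x, y, z in units of 90 degrees (1.0 is 90 degrees), then the opening, from 0 (shut) to 1 (fully open). A call has 1 to 8 rows; each row shifts and turns the commanded pose from where the row before left it, along the tool's axes as they then stand; what a row does not reach is not made up. A row lasts 1/10 s, in which the tool goes at most 50 mm and 8.59 degrees, less where a joint would pass 70% of its speed; a pose out of reach is approached as far as the arm can. A call with a number of a shift or a turn outside -1 to 1 is refused whole. A call with a gripper value outside its range is refused whole. The fingers move at their own pace and stop on an object; "squeeze" is the grip in N (left out, the last holds). Time passes only in rows, so rows that do not move let the fingers close. It gives the time, the measured TCP pose, the force, the opening and the grip force at its end, in the units of the state.
- telemetry.sense(): the state, without advancing time (a new reading comes with each control period).
- optics.capture(name): name is "scene" or "side" or "wrist"; returns the picture (400x640x3 uint8, blue, green, red); there is no depth.
- optics.camera_model(name): a dict with "vfov" (degrees; the focal length in pixels is half the picture's height over the tangent of half this angle, whatever the lens; pixels are square), "cx", "cy" (the principal point, pixels), "R" (3x3) and "t" (3): a world point X has camera coordinates R X + t; the wrist camera has in their place "mount" (4x4, takes a point from camera to tool coordinates, whose origin is the TCP and whose axes are the flange's). Camera axes: x right, y down, z forward; pixel columns grow to the right and rows downward; lengths in mm; the calibration is good to about 2 mm. A picture is of the moment at which its call begins: read the wrist's pose just before it. camera_model takes no time and is no camera call.
- ctrl.finish_job(): hands the job in; it is judged then, once.
The state is a dict: "time_s": time; "joints": joint angles; "dq": joint speeds; "tau": joint torques, N m; "eef_pos": TCP position; "ee_rot": TCP orientation; "force": force on the tool from outside, world axes, zero at the start; "wrist_torque": the same for the moment, N m; "grip_width": opening from 0.0 (shut) to 1.0 (fully open); "grip_force": force on a finger pad.
Only numpy, scipy, OpenCV 4.12 (cv2) and the standard library are available. Lean on these libraries where they do the work, as an engineer would, in place of code of your own. Each camera call takes 0.05 s, during which the arm holds its last target. There are 200 camera calls.

## Working session

There is one attempt and no reset: what is moved stays moved. The work goes in short steps, Python scripts to look and compute and a tool call to move; the robot and the scene stay as the last step left them, time stands still between calls to the robot, and variables do not carry over. Pictures are saved under pics/ and viewed, at most 10 in all, crops included, and the job is handed in when it is done.

Besides the shell and the picture viewer there is one more tool, called after "Emit:" as name([rows], argument=value, ...), one row to a line, values as JSON. servo_tool: Moves the arm, as the interface text tells. Its arguments: {"type":"object","properties":{"deltas":{"type":"array"},"squeeze":{"type":"number"}},"required":["deltas"]}

```bash
mkdir -p pics; ls; python3 - <<'E'
from rig import telemetry, optics
import cv2, json
for n in ("scene","side"):
    cv2.imwrite(f"pics/{n}0.png",optics.capture(n)); 
for n in ("scene","side","wrist"): print(n,optics.camera_model(n))
print(telemetry.sense())
E
```

```text
pics
scene {'vfov': 52.66919835693252, 'cx': 323.01182297211346, 'cy': 203.0612645637399, 'R': array([[ 0.84233806, -0.53893076, -0.00449789],
       [-0.26218271, -0.40246625, -0.87708674],
       [ 0.47087877,  0.73998281, -0.48031097]]), 't': array([-602.35910177,  146.10155783,  726.82394944])}
side {'vfov': 44.4667612649136, 'cx': 319.3918856155499, 'cy': 199.31379948156433, 'R': array([[-0.97496275, -0.22205735,  0.01175484],
       [-0.15545576,  0.64283713, -0.75006262],
       [ 0.15900047, -0.73311047, -0.66126235]]), 't': array([570.34573602, 257.87334019, 788.45526942])}
wrist {'vfov': 61.52963285308921, 'cx': 319.45429808842476, 'cy': 195.46470000312195, 'mount': array([[-2.30626738e-04, -9.47973021e-01, -3.18350591e-01,
         8.20409180e+01],
       [ 9.99999932e-01, -1.26803376e-04, -3.46852012e-04,
         6.11518749e-01],
       [ 2.88438420e-04, -3.18350649e-01,  9.47972985e-01,
        -1.42003357e+02],
       [ 0.00000000e+00,  0.00000000e+00,  0.00000000e+00,
         1.00000000e+00]])}
{'time_s': 0.1, 'joints': array([-1.52240589e+00,  3.13381882e-01,  1.49835004e+00,  3.06008308e-05,
        1.33100618e+00, -2.23411413e-01]), 'dq': array([-0.00046761, -0.00148996, -0.00318615, -0.00203896, -0.00050893,
        0.00039151]), 'tau': array([ 2.62247093e-03, -4.12907445e+01, -2.60143304e+01, -2.22775311e-04,
        3.07395079e-03,  1.04302845e-05]), 'eef_pos': array([ 140.92427764, -505.4980302 ,  230.80269798]), 'ee_rot': array([-5.69231443e-04,  9.90780004e-01,  1.35479352e-01,  6.48589093e-05]), 'force': array([ 0.05756609,  0.90544977, -0.00174958]), 'wrist_torque': array([ 0.01460605, -0.03098741, -0.01082111]), 'grip_force': 0.0, 'grip_width': 0.9999812087146172}
```

View pics/scene0.png

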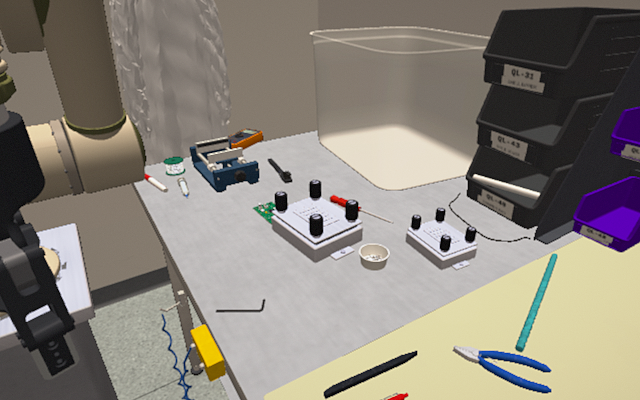

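View pics/side0.png

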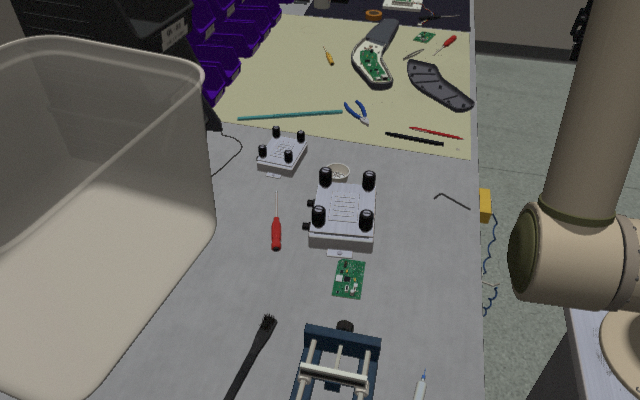

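The scene view shows two look-alike boxes. The larger is at (317,227), with knobs a (281,201), b (315,188), c (351,210) and d (316,225). The smaller is at (442,240). In the side view the larger is at (343,210), with knobs c (325,177), d (369,180), b (319,216) and a (366,219), and the smaller is at (283,152). I choose the larger one, with the glands on its far side and the green board to its left. Next I triangulate the knobs.

```bash
cat > h.py <<'E'
import numpy as np, cv2
from scipy.spatial.transform import Rotation as Ro
from rig import telemetry, optics
def f(m): return 200/np.tan(np.radians(m['vfov']/2))
def ray(m,uv,s=None):
    d=np.array([(uv[0]-m['cx'])/f(m),(uv[1]-m['cy'])/f(m),1.])
    if 'R' in m: return -m['R'].T@m['t'], m['R'].T@d
    q=s['ee_rot']; R=Ro.from_quat([q[1],q[2],q[3],q[0]]).as_matrix(); M=m['mount']
    return s['eef_pos']+R@M[:3,3], R@M[:3,:3]@d
def tri(rs):
    A=np.zeros((3,3));b=np.zeros(3)
    for o,d in rs:
        d=d/np.linalg.norm(d);P=np.eye(3)-np.outer(d,d);A+=P;b+=P@o
    X=np.linalg.solve(A,b); return X,[np.linalg.norm(np.cross(X-o,d/np.linalg.norm(d))) for o,d in rs]
def plane(r,z): o,d=r; return o+d*(z-o[2])/d[2]
def blobs(im,thr=60,amin=80,amax=1e9):
    n,l,st,c=cv2.connectedComponentsWithStats((im.max(2)<thr).astype(np.uint8))
    return [(c[i],st[i]) for i in range(1,n) if amin<=st[i,4]<=amax]
E
python3 - <<'E'
from h import *
P={'scene':dict(a=(281,201),b=(315,188),c=(351,210),d=(316,225)),'side':dict(c=(325,177),d=(369,180),b=(319,216),a=(366,219))}
R={}
for n in P:
    im=cv2.imread(f'pics/{n}0.png');B=blobs(im,65);m=optics.camera_model(n)
    for k,p in P[n].items():
        c,s=min(B,key=lambda b:np.hypot(*(b[0]-p)));print(n,k,c.round(1),s)
        R.setdefault(k,[]).append(ray(m,c))
X={}
for k in 'abcd':
    X[k],e=tri(R[k]);print(k,X[k].round(1),np.round(e,1))
C=sum(X.values())/4;print('C',C)
for p,q in ('ab','dc','ad','bc'):
    v=X[q]-X[p];print(p,q,np.linalg.norm(v),np.degrees(np.arctan2(v[1],v[0])))
cv2.imwrite('pics/crop1.png',cv2.resize(cv2.imread('pics/scene0.png')[170:280,240:490],None,fx=3,fy=3,interpolation=2))
E
```

```text
scene a [280.7 202.1] [275 193  12  18 179]
scene b [315.  189.9] [310 181  11  17 161]
scene c [351.4 211. ] [345 201  13  20 195]
scene d [316.  226.1] [310 215  13  21 220]
side c [324.9 177.9] [319 168  13  20 197]
side d [368.3 181.5] [362 171  14  20 199]
side b [316.6 214.8] [307 199  18  29 265]
side a [365.4 221.6] [359 210  15  22 222]
a [ 527.2 -128.1   69.5] [1. 1.]
b [ 618.  -121.4   71.5] [1.2 1.2]
c [ 629.2 -238.9   69.1] [1.2 1.2]
d [ 539.6 -248.4   69. ] [1.1 1.1]
C [ 578.5246037  -184.18977961   69.77783034]
a b 91.08680860042091 4.198588719944451
d c 90.13101117973831 6.055229561818618
a d 120.8946165843856 -84.11044778510991
b c 117.97471370033668 -84.54492096866399
```

View pics/crop1.png

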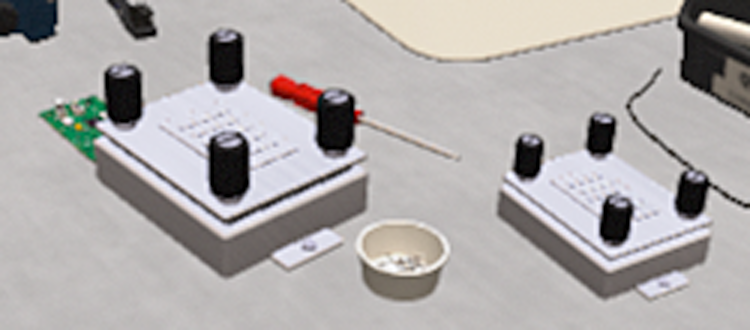

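The crop confirms the larger box, with the board to its left, the driver beyond it and the cup to its right. Knob spacing measures 90–91 × 118–121 mm against the given 90 × 120. The yaw is about 5.3° and the centre about (578,-185). Next I move above it.

Emit:
servo_tool([
  [[0.08,-0.03,0],[0,0,0],0.6],
  [[0.15,-0.06,0],[0,0,0],0.6],
  [[0.16,-0.062,0],[0,0,0],0.6],
  [[0.16,-0.062,0],[0,0,0],0.6],
  [[0.16,-0.062,0],[0,0,0],0.6],
  [[0.16,-0.062,0],[0,0,0],0.6],
  [[0.16,-0.062,0],[0,0,0],0.6],
  [[0.16,-0.062,0],[0,0,0],0.6],
])

```text
time_s: 0.9
eef_pos: [346.8, -350.9, 231.3]
ee_rot: [-0.0, 0.991, 0.136, 0.0]
force: [0.1, -1.3, -0.5]
grip_width: 0.599
grip_force: 0.0
```

Emit:
servo_tool([
  [[0.16,-0.062,0],[0,0,0],0.6],
  [[0.16,-0.062,0],[0,0,0],0.6],
  [[0.16,-0.062,0],[0,0,0],0.6],
  [[0.16,-0.062,0],[0,0,0],0.6],
  [[0.16,-0.062,0],[0,0,0],0.6],
  [[0.16,-0.062,0],[0,0,0],0.6],
  [[0.16,-0.062,0],[0,0,0],0.6],
  [[0.16,-0.062,0],[0,0,0],0.6],
])

```text
time_s: 1.7
eef_pos: [566.4, -186.4, 231.2]
ee_rot: [-0.0, 0.991, 0.136, -0.0]
force: [-0.0, -0.2, 0.3]
grip_width: 0.604
grip_force: 0.0
```

Emit:
servo_tool([
  [[0.08,-0.03,0],[0,0,0],0.6],
  [[0,0,0],[0,0,0],0.6],
  [[0,0,0],[0,0,0],0.6],
])

```text
time_s: 2.0
eef_pos: [578.8, -177.9, 231.0]
ee_rot: [-0.0, 0.991, 0.136, -0.0]
force: [-0.2, 0.2, 0.0]
grip_width: 0.598
grip_force: 0.0
```

```bash
python3 - <<'E'
from h import *
s=telemetry.sense();im=optics.capture('wrist');cv2.imwrite('pics/w1.png',im)
import pickle;pickle.dump(s,open('w1.pkl','wb'))
print(s['eef_pos'],s['ee_rot'],s['wrist_torque'],s['joints'],s['grip_width'])
m=optics.camera_model('wrist')
for c,st in blobs(im,65,600):
    print(c.round(1),st,plane(ray(m,c,s),75).round(1))
E
```

```text
[ 578.84924788 -177.88597338  231.00005264] [-1.64566536e-04  9.90727549e-01  1.35862977e-01 -3.85326079e-04] [-0.01527432 -0.01670032  0.00060413] [-4.91321852e-01  4.94204147e-01  1.23543562e+00 -1.88470221e-04
  1.41276995e+00  8.06935258e-01] 0.5983162956326675
[69.1 11.7] [  28    0   68   31 1103] [655.8  48.7  75. ]
[ 26.3 135.5] [   0   73   56  129 4615] [545.6  81.2  75. ]
[318.1 350.3] [   46   215   548   185 37337] [ 386.8 -230.5   75. ]
[ 27.4 356.1] [   0  337   62   40 1736] [291.5  79.9  75. ]
```

View pics/w1.png

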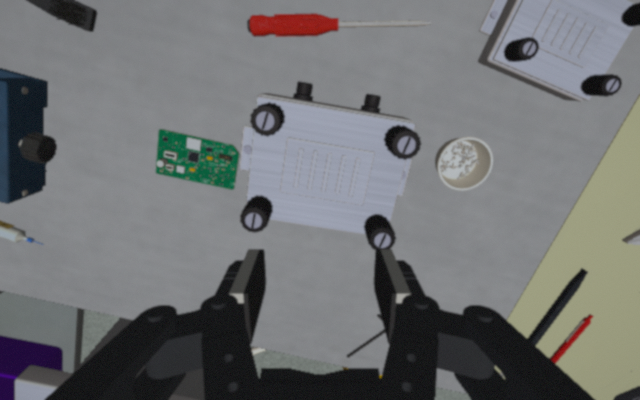

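The wrist view shows the knob tops b (267,119), c (404,143), d (380,232) and a (256,213), with the ribs visible. I'll refine these positions.

```bash
cat >> h.py <<'E'
def tops(im,s,guess,z):
    """top light discs: bright component within the knob's surroundings"""
    m=optics.camera_model('wrist');g=cv2.cvtColor(im,cv2.COLOR_BGR2GRAY);X={};A={}
    for k,(u,v) in guess.items():
        r=22;cr=g[v-r:v+r,u-r:u+r];b=cv2.morphologyEx(((cr>75)).astype(np.uint8),cv2.MORPH_OPEN,np.ones((2,2)))
        dark=cv2.morphologyEx((cr<75).astype(np.uint8),cv2.MORPH_CLOSE,np.ones((3,3)))
        cs,h=cv2.findContours((cr<75).astype(np.uint8),cv2.RETR_EXTERNAL,cv2.CHAIN_APPROX_NONE)
        n,l,st,c=cv2.connectedComponentsWithStats(b,connectivity=4)
        best=[(c[i],st[i]) for i in range(1,n) if 20<st[i,4]<400 and st[i,0]>2 and st[i,1]>2 and st[i,0]+st[i,2]<2*r-2 and st[i,1]+st[i,3]<2*r-2]
        if not best: print(k,'none',st.tolist());continue
        w=np.array([b[1][4] for b in best]);p=sum(b[0]*b[1][4] for b in best)/w.sum()+[u-r,v-r]
        X[k]=plane(ray(m,p,s),z);print(k,p.round(1),w,X[k].round(1))
    return X
def fit(X):
    L=dict(a=(-45,60),b=(45,60),c=(45,-60),d=(-45,-60));ks=list(X)
    P=np.array([L[k] for k in ks],float);Q=np.array([X[k][:2] for k in ks]);p=P-P.mean(0);q=Q-Q.mean(0)
    th=np.arctan2((p[:,0]*q[:,1]-p[:,1]*q[:,0]).sum(),(p*q).sum())
    R=np.array([[np.cos(th),-np.sin(th)],[np.sin(th),np.cos(th)]]);t=Q.mean(0)-R@P.mean(0)
    F={k:R@L[k]+t for k in L}
    print('yaw',np.degrees(th),'C',t.round(1),{k:F[k].round(1) for k in F},'res',[np.round(X[k][:2]-F[k],1).tolist() for k in ks]);return th,t,F
E
python3 - <<'E'
from h import *;import pickle
s=pickle.load(open('w1.pkl','rb'));im=cv2.imread('pics/w1.png')
X=tops(im,s,dict(a=(256,213),b=(267,119),c=(404,143),d=(380,232)),91)
fit(X)
t=[cv2.resize(im[v-22:v+22,u-22:u+22],(300,300),interpolation=cv2.INTER_CUBIC) for u,v in ((267,119),(404,143),(256,213),(380,232))]
cv2.imwrite('pics/t1.png',np.vstack([np.hstack(t[:2]),np.hstack(t[2:])]))
E
```

```text
a [254.1 221.1] [212] [ 527.  -131.2   91. ]
b [265.6 121.6] [287] [ 616.6 -121.7   91. ]
c [407.1 145.8] [135 130] [ 629.2 -241.    91. ]
d [383.  241.1] [197] [ 539.5 -250.5   91. ]
yaw 6.011146781391374 C [ 578.1 -186.1] {'a': array([ 527.1, -131.1]), 'b': array([ 616.6, -121.7]), 'c': array([ 629.1, -241.1]), 'd': array([ 539.6, -250.5])} res [[-0.0, -0.0], [0.1, 0.0], [0.0, 0.1], [-0.1, -0.1]]
```

View pics/t1.png

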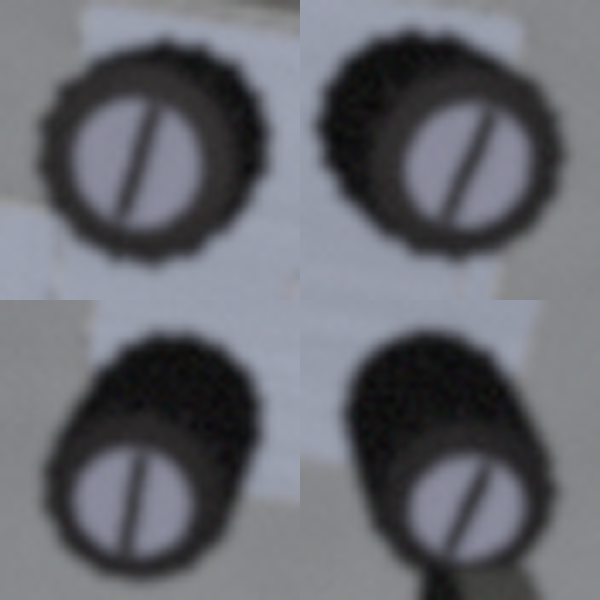

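```bash
cat >> h.py <<'E'
def ribs(im,s,cen,z,yaw):
    "clockwise rib angle from the box's x axis: rectify each top disc to world axes and take the dark pixels' long axis"
    m=optics.camera_model('wrist');g=cv2.cvtColor(im,cv2.COLOR_BGR2GRAY).astype(float);M=m['mount'];q=s['ee_rot']
    R=Ro.from_quat([q[1],q[2],q[3],q[0]]).as_matrix();out={}
    for k,c in cen.items():
        x,y=np.meshgrid(np.linspace(-6,6,61),np.linspace(-6,6,61));W=np.stack([c[0]+x,c[1]+y,0*x+(z[k] if isinstance(z,dict) else z)],-1)
        C=(((W-s['eef_pos'])@R)-M[:3,3])@M[:3,:3];u=C[...,0]/C[...,2]*f(m)+m['cx'];v=C[...,1]/C[...,2]*f(m)+m['cy']
        I=cv2.remap(g.astype(np.float32),u.astype(np.float32),v.astype(np.float32),1)
        ok=x*x+y*y<30;w=np.where(ok,np.clip(np.percentile(I[ok],70)-15-I,0,None),0)
        mx,my=(w*x).sum()/w.sum(),(w*y).sum()/w.sum();sx=(w*(x-mx)**2).sum();sy=(w*(y-my)**2).sum();sxy=(w*(x-mx)*(y-my)).sum()
        a=.5*np.arctan2(2*sxy,sx-sy);out[k]=((yaw-a+np.pi/2)%np.pi-np.pi/2)
    return out
E
python3 - <<'E'
from h import *;import pickle
s=pickle.load(open('w1.pkl','rb'));im=cv2.imread('pics/w1.png')
X=tops(im,s,dict(a=(256,213),b=(267,119),c=(404,143),d=(380,232)),91)
th,t,F=fit(X);print(ribs(im,s,F,91,th))
E
```

```text
a [254.1 221.1] [212] [ 527.  -131.2   91. ]
b [265.6 121.6] [287] [ 616.6 -121.7   91. ]
c [407.1 145.8] [135 130] [ 629.2 -241.    91. ]
d [383.  241.1] [197] [ 539.5 -250.5   91. ]
yaw 6.011146781391374 C [ 578.1 -186.1] {'a': array([ 527.1, -131.1]), 'b': array([ 616.6, -121.7]), 'c': array([ 629.1, -241.1]), 'd': array([ 539.6, -250.5])} res [[-0.0, -0.0], [0.1, 0.0], [0.0, 0.1], [-0.1, -0.1]]
{'a': np.float64(0.048410010794994296), 'b': np.float64(0.17989823473514877), 'c': np.float64(0.17920273789247676), 'd': np.float64(0.1818773110168399)}
```

```bash
cat >> h.py <<'E'
F=dict(a=(527.1,-131.1),b=(616.6,-121.7),c=(629.1,-241.1),d=(539.6,-250.5))
def delta(p,q_,tgt): 
    R=Ro.from_quat([q_[1],q_[2],q_[3],q_[0]]);return R.inv().apply(np.array(tgt)-p)/200
E
python3 - <<'E'
from h import *
s=telemetry.sense();q=np.array([0,.99073,.13586,0])
print('->a',delta(s['eef_pos'],s['ee_rot'],[*F['a'],105]))
for i,j in ('ac','cb','bd','da'): print(i,j,delta(np.array([*F[i],0]),q,[*F[j],0]))
E
```

```text
->a [-0.1844443  -0.29701334  0.63127373]
a c [0.34311291 0.6669884  0.        ]
c b [ 0.1005197  -0.59178631  0.        ]
b d [-0.54415231  0.51658422  0.        ]
d a [ 0.1005197  -0.59178631  0.        ]
```

Emit:
servo_tool([
  [[-0.031,-0.05,0.105],[0,0,0],0.6],
  [[-0.031,-0.05,0.105],[0,0,0],0.6],
  [[-0.031,-0.05,0.105],[0,0,0],0.6],
  [[-0.031,-0.049,0.105],[0,0,0],0.6],
  [[-0.03,-0.049,0.105],[0,0,0],0.6],
  [[-0.03,-0.049,0.105],[0,0,0],0.6],
  [[0,0,0.05],[0,0,0],0.6],
  [[0,0,0.05],[0,0,0],0.6],
], squeeze=80)

```text
time_s: 2.85
eef_pos: [527.9, -131.8, 85.4]
ee_rot: [0.0, 0.991, 0.135, 0.0]
force: [0.1, -0.1, -0.2]
grip_width: 0.605
grip_force: 0.0
```

Emit:
servo_tool([
  [[0,0,0.05],[0,0,0],0.6],
  [[0,0,0.05],[0,0,0],0.6],
  [[0,0,0.05],[0,0,0],0.6],
  [[0,0,0],[0,0,0],0.6],
  [[0,0,0],[0,0,0],0.4],
])

```text
time_s: 3.35
eef_pos: [527.9, -131.2, 55.3]
ee_rot: [0.0, 0.991, 0.135, 0.0]
force: [-0.4, 0.2, 0.1]
grip_width: 0.446
grip_force: 0.0
```

Emit:
servo_tool([
  [[0,0,0],[0,0,0],0.2],
  [[0,0,0],[0,0,0],0.2],
  [[0,0,0],[0,0,0],0.2],
  [[0,0,0],[0,0,0],0.2],
])

```text
time_s: 3.75
eef_pos: [527.5, -129.6, 56.0]
ee_rot: [-0.001, 0.991, 0.135, -0.0]
force: [-3.0, 8.4, 6.7]
grip_width: 0.275
grip_force: 78.4
```

```bash
python3 - <<'E'
from h import *
s=telemetry.sense();print(s)
cv2.imwrite('pics/w2.png',optics.capture('wrist'))
E
```

```text
{'time_s': 3.75, 'joints': array([-0.45763778,  0.55338956,  1.63959844,  0.00241254,  0.95029715,
        0.84001904]), 'dq': array([ 0.00091   , -0.00153794,  0.00023208, -0.0008989 , -0.00163807,
        0.00032392]), 'tau': array([ -4.25334513, -44.15693879, -22.05346406,  -1.45239305,
        -1.62478711,  -0.07768126]), 'eef_pos': array([ 527.5372818 , -129.6187297 ,   56.03264672]), 'ee_rot': array([-1.28646991e-03,  9.90783364e-01,  1.35449798e-01, -1.52084561e-04]), 'force': array([-3.04207633,  8.41145839,  6.66425254]), 'wrist_torque': array([ 1.52349419,  0.45236101, -0.11072837]), 'grip_force': 78.44757556915283, 'grip_width': 0.27527240529616687}
```

View pics/w2.png

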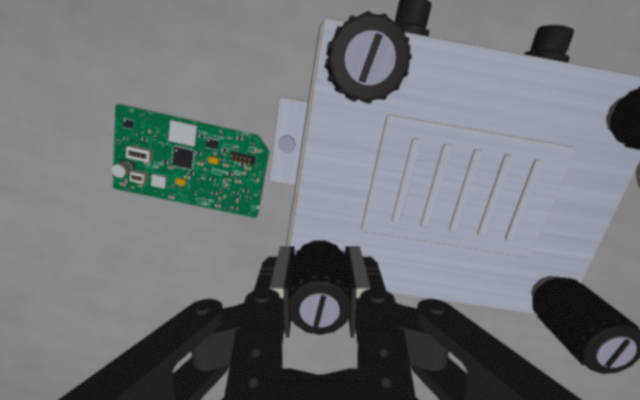

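Grip on knob a is good, at opening 0.275. The arm was pushed 1.6 mm in +y, so I relieve that and then make the first-round turn of 0.65 rad.

Emit:
servo_tool([
  [[0.002,-0.007,-0.003],[0,0,0],0.2],
  [[0,0,0.0018],[0,0,0.0637],0.2],
  [[0,0,0.0018],[0,0,0.0637],0.2],
  [[0,0,0.0018],[0,0,0.0637],0.2],
])

```text
time_s: 4.2
eef_pos: [527.6, -129.7, 55.0]
ee_rot: [0.0, 1.0, -0.016, -0.0]
force: [-2.3, 0.8, 1.4]
grip_width: 0.273
grip_force: 79.2
```

```bash
cat > st.py <<'E'
from h import *
s=telemetry.sense();q=s['ee_rot'];print(round(s['time_s'],2),'pos',s['eef_pos'].round(2),'yaw',round(2*np.arctan2(q[2],q[1]),4),'F',s['force'].round(1),'T',s['wrist_torque'].round(3),'j6',s['joints'][5].round(3),'tau6',s['tau'][5].round(3),'dq6',s['dq'][5].round(3),'g',round(s['grip_width'],3),round(s['grip_force']))
E
python3 st.py
```

```text
4.2 pos [ 527.57 -129.66   55.04] yaw -0.0316 F [-2.3  0.8  1.4] T [0.383 0.326 0.347] j6 1.146 tau6 -0.961 dq6 0.993 g 0.273 79
```

Emit:
servo_tool([
  [[0,0,0.0018],[0,0,0.0637],0.2],
  [[0,0,0.0018],[0,0,0.0637],0.2],
  [[0,0,0.0018],[0,0,0.0637],0.2],
])

```text
time_s: 4.5
eef_pos: [527.6, -129.7, 54.0]
ee_rot: [0.0, 0.986, -0.165, -0.0]
force: [-2.4, -0.2, 1.2]
grip_width: 0.269
grip_force: 79.3
```

```bash
python3 st.py
```

```text
4.5 pos [ 527.58 -129.69   53.99] yaw -0.3319 F [-2.4 -0.2  1.2] T [0.374 0.309 0.41 ] j6 1.446 tau6 -0.94 dq6 0.993 g 0.269 79
```

Emit:
servo_tool([
  [[0,0,0],[0,0,0],0.2],
  [[0,0,0],[0,0,0],0.6],
  [[0,0,0],[0,0,0],0.6],
  [[0,0,-0.05],[0,0,-0.0637],0.6],
  [[0,0,-0.05],[0,0,-0.0637],0.6],
  [[0,0,-0.05],[0,0,-0.0637],0.6],
  [[0,0,-0.05],[0,0,-0.0637],0.6],
  [[0,0,-0.05],[0,0,-0.0637],0.6],
])

```text
time_s: 5.3
eef_pos: [528.0, -129.8, 104.4]
ee_rot: [0.0, 0.996, 0.089, 0.0]
force: [-0.3, 0.3, -0.4]
grip_width: 0.603
grip_force: 0.0
```

Emit:
servo_tool([
  [[0,0,0],[0,0,-0.0637],0.6],
  [[0.035,0.067,0],[0,0,0],0.6],
  [[0.07,0.134,0],[0,0,0],0.6],
  [[0.07,0.134,0],[0,0,0],0.6],
  [[0.07,0.134,0],[0,0,0],0.6],
  [[0.07,0.134,0],[0,0,0],0.6],
  [[0.028,0.064,0],[0,0,0],0.6],
  [[0,0,0],[0,0,0],0.6],
])

```text
time_s: 6.1
eef_pos: [630.2, -241.1, 103.2]
ee_rot: [0.0, 0.991, 0.135, 0.0]
force: [-0.1, -0.6, -0.1]
grip_width: 0.602
grip_force: 0.0
```

```bash
python3 st.py; python3 - <<'E'
from h import *
s=telemetry.sense();print('->c',delta(s['eef_pos'],s['ee_rot'],[F['c'][0]+.4,F['c'][1]+1.5,55]))
im=optics.capture('wrist');cv2.imwrite('pics/w3.png',im)
E
```

```text
6.1 pos [ 630.19 -241.07  103.24] yaw 0.2718 F [-0.1 -0.6 -0.1] T [ 0.012 -0.028  0.009] j6 0.761 tau6 -0.086 dq6 0.015 g 0.602 0
->c [-0.00143299 -0.00817084  0.24121608]
```

Emit:
servo_tool([
  [[-0.001,-0.008,0.06],[0,0,0],0.6],
  [[0,0,0.06],[0,0,0],0.6],
  [[0,0,0.06],[0,0,0],0.6],
  [[0,0,0.06],[0,0,0],0.6],
  [[0,0,0],[0,0,0],0.2],
  [[0,0,0],[0,0,0],0.2],
  [[0,0,0],[0,0,0],0.2],
  [[0,0,-0.003],[0,0,0],0.2],
])

```text
time_s: 6.95
eef_pos: [629.2, -239.6, 55.5]
ee_rot: [0.001, 0.991, 0.135, 0.0]
force: [6.4, -9.5, -14.1]
grip_width: 0.276
grip_force: 78.9
```

```bash
python3 st.py
```

```text
6.95 pos [ 629.18 -239.61   55.54] yaw 0.2711 F [  6.4  -9.5 -14.1] T [-0.887 -0.895  0.057] j6 0.763 tau6 0.065 dq6 -0.001 g 0.276 79
```

Emit:
servo_tool([
  [[0,0,0],[0,0,0],0.2],
  [[0,0,0.0018],[0,0,0.066],0.2],
  [[0,0,0.0018],[0,0,0.066],0.2],
  [[0,0,0.0018],[0,0,0.066],0.2],
  [[0,0,0.0018],[0,0,0.066],0.2],
  [[0,0,0.0018],[0,0,0.066],0.2],
])

```text
time_s: 7.55
eef_pos: [629.2, -239.5, 53.7]
ee_rot: [0.001, 0.992, -0.125, 0.001]
force: [5.0, -8.5, -11.9]
grip_width: 0.274
grip_force: 78.9
```

```bash
python3 st.py
```

```text
7.55 pos [ 629.23 -239.5    53.73] yaw -0.2507 F [  5.   -8.5 -11.9] T [-0.703 -0.86   0.407] j6 1.285 tau6 -0.934 dq6 1.028 g 0.274 79
```

Emit:
servo_tool([
  [[0,0,0],[0,0,0],0.2],
  [[0,0,0],[0,0,0],0.6],
  [[0,0,0],[0,0,0],0.6],
  [[0,0,-0.05],[0,0,-0.066],0.6],
  [[0,0,-0.05],[0,0,-0.066],0.6],
  [[0,0,-0.05],[0,0,-0.066],0.6],
  [[0,0,-0.05],[0,0,-0.066],0.6],
  [[0,0,-0.05],[0,0,-0.066],0.6],
])

```text
time_s: 8.35
eef_pos: [629.3, -238.1, 105.7]
ee_rot: [0.0, 0.99, 0.138, 0.0]
force: [-0.4, 0.2, 0.4]
grip_width: 0.599
grip_force: 0.0
```

Emit:
servo_tool([
  [[0.01,-0.059,0],[0,0,0],0.6],
  [[0.02,-0.118,0],[0,0,0],0.6],
  [[0.02,-0.118,0],[0,0,0],0.6],
  [[0.02,-0.118,0],[0,0,0],0.6],
  [[0.02,-0.118,0],[0,0,0],0.6],
  [[0.01,-0.059,0],[0,0,0],0.6],
  [[0,0,0],[0,0,0],0.6],
])

```text
time_s: 9.05
eef_pos: [616.5, -117.5, 104.6]
ee_rot: [-0.0, 0.991, 0.136, -0.0]
force: [-0.3, 0.1, 0.4]
grip_width: 0.599
grip_force: 0.0
```

```bash
python3 st.py; python3 - <<'E'
from h import *
s=telemetry.sense();print('->b',delta(s['eef_pos'],s['ee_rot'],[F['b'][0]+.3,F['b'][1]+1.5,55]))
E
```

```text
9.05 pos [ 616.51 -117.52  104.59] yaw 0.2724 F [-0.3  0.1  0.4] T [ 0.021 -0.024  0.025] j6 0.924 tau6 0.223 dq6 -0.028 g 0.599 0
->b [-0.00169427  0.01349811  0.24796813]
```

Emit:
servo_tool([
  [[-0.002,0.0135,0.06],[0,0,0],0.6],
  [[0,0,0.06],[0,0,0],0.6],
  [[0,0,0.06],[0,0,0],0.6],
  [[0,0,0.066],[0,0,0],0.6],
  [[0,0,0],[0,0,0],0.2],
  [[0,0,0],[0,0,0],0.2],
  [[0,0,0],[0,0,0],0.2],
  [[0,0,0],[0,0,0],0.2],
])

```text
time_s: 9.85
eef_pos: [616.2, -120.5, 54.8]
ee_rot: [-0.001, 0.991, 0.136, -0.001]
force: [-2.8, 5.1, -3.4]
grip_width: 0.272
grip_force: 79.1
```

```bash
python3 st.py
```

```text
9.85 pos [ 616.18 -120.49   54.85] yaw 0.2722 F [-2.8  5.1 -3.4] T [ 0.896  0.38  -0.028] j6 0.918 tau6 -0.018 dq6 0.0 g 0.272 79
```

Emit:
servo_tool([
  [[0,0,0],[0,0,0],0.2],
  [[0,0,0.0018],[0,0,0.066],0.2],
  [[0,0,0.0018],[0,0,0.066],0.2],
  [[0,0,0.0018],[0,0,0.066],0.2],
  [[0,0,0.0018],[0,0,0.066],0.2],
  [[0,0,0.0018],[0,0,0.066],0.2],
])

```text
time_s: 10.45
eef_pos: [616.1, -120.1, 53.0]
ee_rot: [-0.001, 0.992, -0.124, -0.002]
force: [-2.5, 8.6, -2.1]
grip_width: 0.281
grip_force: 79.1
```

```bash
python3 st.py
```

```text
10.45 pos [ 616.15 -120.1    53.04] yaw -0.2495 F [-2.5  8.6 -2.1] T [1.193 0.364 0.366] j6 1.44 tau6 -0.991 dq6 1.027 g 0.281 79
```

Emit:
servo_tool([
  [[0,0,0],[0,0,0],0.2],
  [[0,0,0],[0,0,0],0.6],
  [[0,0,0],[0,0,0],0.6],
  [[0,0,-0.05],[0,0,-0.066],0.6],
  [[0,0,-0.05],[0,0,-0.066],0.6],
  [[0,0,-0.05],[0,0,-0.066],0.6],
  [[0,0,-0.05],[0,0,-0.066],0.6],
  [[0,0,-0.05],[0,0,-0.066],0.6],
])

```text
time_s: 11.25
eef_pos: [617.3, -122.4, 104.7]
ee_rot: [0.0, 0.991, 0.138, 0.001]
force: [-0.1, 0.2, 0.3]
grip_width: 0.597
grip_force: 0.0
```

Emit:
servo_tool([
  [[-0.054,0.052,0],[0,0,0],0.6],
  [[-0.109,0.103,0],[0,0,0],0.6],
  [[-0.109,0.103,0],[0,0,0],0.6],
  [[-0.109,0.103,0],[0,0,0],0.6],
  [[-0.109,0.103,0],[0,0,0],0.6],
  [[-0.054,0.052,0],[0,0,0],0.6],
  [[0,0,0],[0,0,0],0.6],
])

```text
time_s: 11.95
eef_pos: [538.9, -252.4, 103.5]
ee_rot: [0.0, 0.991, 0.133, -0.0]
force: [0.2, -0.6, 0.3]
grip_width: 0.603
grip_force: 0.0
```

```bash
python3 st.py; python3 - <<'E'
from h import *
s=telemetry.sense();print('->d',delta(s['eef_pos'],s['ee_rot'],[F['d'][0]+.3,F['d'][1]+1.5,55]))
E
```

```text
11.95 pos [ 538.9  -252.39  103.47] yaw 0.2674 F [ 0.2 -0.6  0.3] T [ 0.001 -0.004 -0.075] j6 0.669 tau6 -0.276 dq6 0.021 g 0.603 0
->d [ 0.00930202 -0.01505744  0.24232475]
```

Emit:
servo_tool([
  [[0.008,-0.015,0.06],[0,0,0],0.6],
  [[0,0,0.06],[0,0,0],0.6],
  [[0,0,0.06],[0,0,0],0.6],
  [[0,0,0.06],[0,0,0],0.6],
  [[0,0,0],[0,0,0],0.2],
  [[0,0,0],[0,0,0],0.2],
  [[0,0,0],[0,0,0],0.2],
  [[0,0,0],[0,0,0],0.2],
])

```text
time_s: 12.75
eef_pos: [541.0, -248.6, 55.3]
ee_rot: [0.001, 0.991, 0.135, 0.001]
force: [4.5, -8.7, -10.2]
grip_width: 0.277
grip_force: 78.7
```

```bash
python3 st.py
```

```text
12.75 pos [ 540.99 -248.62   55.3 ] yaw 0.2713 F [  4.5  -8.7 -10.2] T [-0.85  -0.501  0.061] j6 0.673 tau6 0.058 dq6 -0.0 g 0.277 79
```

Emit:
servo_tool([
  [[0,0,0],[0,0,0],0.2],
  [[0,0,0.0018],[0,0,0.066],0.2],
  [[0,0,0.0018],[0,0,0.066],0.2],
  [[0,0,0.0018],[0,0,0.066],0.2],
  [[0,0,0.0018],[0,0,0.066],0.2],
  [[0,0,0.0018],[0,0,0.066],0.2],
])

```text
time_s: 13.35
eef_pos: [541.1, -249.2, 53.6]
ee_rot: [0.002, 0.992, -0.125, 0.001]
force: [3.7, -12.7, -11.4]
grip_width: 0.271
grip_force: 78.9
```

```bash
python3 st.py
```

```text
13.35 pos [ 541.06 -249.23   53.55] yaw -0.2508 F [  3.7 -12.7 -11.4] T [-1.192 -0.632  0.467] j6 1.195 tau6 -0.922 dq6 1.027 g 0.271 79
```

Emit:
servo_tool([
  [[0,0,0],[0,0,0],0.2],
  [[0,0,0],[0,0,0],0.6],
  [[0,0,0],[0,0,0],0.6],
  [[0,0,-0.05],[0,0,-0.066],0.6],
  [[0,0,-0.05],[0,0,-0.066],0.6],
  [[0,0,-0.05],[0,0,-0.066],0.6],
  [[0,0,-0.05],[0,0,-0.066],0.6],
  [[0,0,-0.05],[0,0,-0.066],0.6],
])

```text
time_s: 14.15
eef_pos: [540.8, -247.1, 104.7]
ee_rot: [0.0, 0.99, 0.138, 0.0]
force: [-0.9, -0.9, 0.5]
grip_width: 0.595
grip_force: 0.0
```

Emit:
servo_tool([
  [[0.01,-0.059,-0.05],[0,0,0],0.6],
  [[0.02,-0.118,-0.15],[0,0,0],0.6],
  [[0.02,-0.118,-0.2],[0,0,0],0.6],
  [[0.02,-0.118,-0.2],[0,0,0],0.6],
  [[0.02,-0.118,0],[0,0,0],0.6],
  [[0.01,-0.059,0],[0,0,0],0.6],
  [[0,0,0],[0,0,0],0.6],
])

```text
time_s: 14.85
eef_pos: [527.8, -126.6, 223.4]
ee_rot: [-0.0, 0.991, 0.136, -0.0]
force: [-0.1, -0.2, 0.4]
grip_width: 0.6
grip_force: 0.0
```

```bash
python3 st.py; python3 - <<'E'
from h import *;import pickle
s=telemetry.sense();im=optics.capture('wrist');cv2.imwrite('pics/w4.png',im);pickle.dump(s,open('w4.pkl','wb'))
E
```

```text
14.85 pos [ 527.77 -126.58  223.42] yaw 0.2723 F [-0.1 -0.2  0.4] T [-0.036  0.027  0.01 ] j6 0.847 tau6 0.245 dq6 -0.03 g 0.6 0
```

View pics/w4.png

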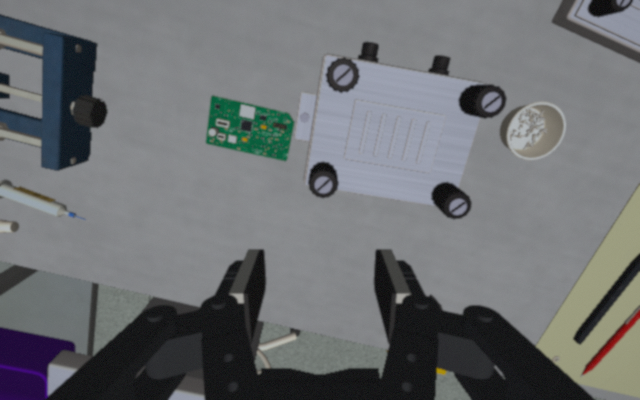

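The first round is done. All four ribs have turned to about the same angle, with tops at b (342,75), c (491,101), d (457,207) and a (322,187).

```bash
python3 - <<'E'
from h import *;import pickle
s=pickle.load(open('w4.pkl','rb'));im=cv2.imread('pics/w4.png')
X=tops(im,s,dict(a=(322,185),b=(342,75),c=(487,101),d=(454,203)),89)
th,t,G=fit(X);print(ribs(im,s,G,89,th))
s=telemetry.sense();print(delta(s['eef_pos'],s['ee_rot'],[527.5,-129.6,54]))
E
```

```text
a [323.9 185.5] [252] [ 527.1 -131.1   89. ]
b [343.7  75.7] [342] [ 616.8 -121.7   89. ]
c [492.1 102.6] [293] [ 629.1 -240.9   89. ]
d [458.5 207.4] [117 104] [ 539.6 -250.5   89. ]
yaw 5.973431711616953 C [ 578.2 -186.1] {'a': array([ 527.2, -131.1]), 'b': array([ 616.7, -121.7]), 'c': array([ 629.2, -241.1]), 'd': array([ 539.6, -250.4])} res [[-0.0, -0.1], [0.1, -0.0], [-0.0, 0.1], [-0.1, -0.0]]
{'a': np.float64(0.6495455722792416), 'b': np.float64(0.7047466412240775), 'c': np.float64(0.6995697287658094), 'd': np.float64(0.7032218554933376)}
[-0.00343939  0.00932536  0.84550547]
```

Emit:
servo_tool([
  [[-0.003,0.009,0.15],[0,0,0],0.6],
  [[0,0,0.2],[0,0,0],0.6],
  [[0,0,0.15],[0,0,0],0.6],
  [[0,0,0.1],[0,0,0],0.6],
  [[0,0,0.1],[0,0,0],0.6],
  [[0,0,0.1],[0,0,0],0.6],
  [[0,0,0.045],[0,0,0],0.6],
  [[0,0,0],[0,0,0],0.6],
])

```text
time_s: 15.7
eef_pos: [527.4, -130.4, 53.3]
ee_rot: [-0.001, 0.991, 0.135, -0.001]
force: [0.6, -0.0, -0.7]
grip_width: 0.602
grip_force: 0.0
```

Emit:
servo_tool([
  [[0,0,0],[0,0,0],0.2],
  [[0,0,0],[0,0,0],0.2],
  [[0,0,0],[0,0,0],0.2],
  [[0,0,0],[0,0,0],0.2],
  [[0,0,0],[0,0,0],0.2],
])

```text
time_s: 16.2
eef_pos: [528.2, -129.4, 55.9]
ee_rot: [-0.0, 0.991, 0.135, 0.0]
force: [-1.6, 5.4, 5.6]
grip_width: 0.27
grip_force: 78.4
```

```bash
python3 st.py
```

```text
16.2 pos [ 528.24 -129.44   55.93] yaw 0.2716 F [-1.6  5.4  5.6] T [ 1.021  0.37  -0.078] j6 0.842 tau6 -0.073 dq6 0.0 g 0.27 78
```

Emit:
servo_tool([
  [[0,0,0.0009],[0,0,0.032],0.2],
  [[0,0,0.0009],[0,0,0.032],0.2],
])

```text
time_s: 16.4
eef_pos: [528.3, -129.5, 55.6]
ee_rot: [-0.0, 0.996, 0.085, 0.0]
force: [-2.6, 4.3, 5.5]
grip_width: 0.275
grip_force: 78.5
```

```bash
python3 st.py
```

```text
16.4 pos [ 528.26 -129.53   55.61] yaw 0.1701 F [-2.6  4.3  5.5] T [0.865 0.375 0.397] j6 0.944 tau6 -0.317 dq6 0.499 g 0.275 79
```

Emit:
servo_tool([
  [[0,0,0.0009],[0,0,0.032],0.2],
])

```text
time_s: 16.5
eef_pos: [528.3, -129.6, 55.4]
ee_rot: [-0.0, 0.998, 0.06, 0.0]
force: [-3.0, 3.8, 5.4]
grip_width: 0.274
grip_force: 78.5
```

```bash
python3 st.py
```

```text
16.5 pos [ 528.27 -129.59   55.44] yaw 0.1198 F [-3.   3.8  5.4] T [0.879 0.393 0.37 ] j6 0.994 tau6 -0.286 dq6 0.498 g 0.274 78
```

Emit:
servo_tool([
  [[0,0,0.0009],[0,0,0.032],0.2],
  [[0,0,0.0009],[0,0,0.032],0.2],
])

```text
time_s: 16.7
eef_pos: [528.3, -129.6, 55.1]
ee_rot: [-0.0, 1.0, 0.01, 0.0]
force: [-2.2, 4.0, 5.3]
grip_width: 0.272
grip_force: 78.5
```

```bash
python3 st.py
```

```text
16.7 pos [ 528.26 -129.64   55.08] yaw 0.0193 F [-2.2  4.   5.3] T [0.86  0.397 0.415] j6 1.095 tau6 -0.277 dq6 0.499 g 0.272 78
```

Emit:
servo_tool([
  [[0,0,0.0009],[0,0,0.032],0.2],
])

```text
time_s: 16.8
eef_pos: [528.3, -129.7, 54.9]
ee_rot: [-0.0, 1.0, -0.015, 0.0]
force: [-2.7, 2.8, 6.0]
grip_width: 0.274
grip_force: 78.5
```

```bash
python3 st.py
```

```text
16.8 pos [ 528.27 -129.68   54.91] yaw -0.0309 F [-2.7  2.8  6. ] T [0.762 0.381 0.4  ] j6 1.145 tau6 -0.273 dq6 0.497 g 0.274 78
```

Emit:
servo_tool([
  [[0,0,0.0009],[0,0,0.032],0.2],
  [[0,0,0.0009],[0,0,0.032],0.2],
])

```text
time_s: 17.0
eef_pos: [528.3, -129.8, 54.6]
ee_rot: [-0.0, 0.998, -0.066, 0.0]
force: [-2.9, 3.6, 4.9]
grip_width: 0.273
grip_force: 78.5
```

```bash
python3 st.py
```

```text
17.0 pos [ 528.28 -129.78   54.57] yaw -0.1315 F [-2.9  3.6  4.9] T [0.742 0.38  0.422] j6 1.246 tau6 -0.266 dq6 0.499 g 0.273 78
```

Emit:
servo_tool([
  [[0,0,0.0009],[0,0,0.032],0.2],
  [[0,0,0.0009],[0,0,0.032],0.2],
])

```text
time_s: 17.2
eef_pos: [528.2, -129.8, 54.2]
ee_rot: [0.0, 0.993, -0.116, 0.0]
force: [-2.3, 3.3, 5.8]
grip_width: 0.273
grip_force: 78.5
```

```bash
python3 st.py
```

```text
17.2 pos [ 528.25 -129.85   54.21] yaw -0.232 F [-2.3  3.3  5.8] T [0.639 0.409 0.382] j6 1.346 tau6 -0.259 dq6 0.498 g 0.273 79
```

Noise is about ±0.025 around 0.39, so knob a has not bottomed yet.

Emit:
servo_tool([
  [[0,0,0.0009],[0,0,0.032],0.2],
  [[0,0,0.0009],[0,0,0.032],0.2],
])

```text
time_s: 17.4
eef_pos: [528.2, -129.9, 53.9]
ee_rot: [0.0, 0.986, -0.165, 0.0]
force: [-3.3, 1.9, 5.6]
grip_width: 0.276
grip_force: 78.5
```

```bash
python3 st.py
```

```text
17.4 pos [ 528.23 -129.91   53.86] yaw -0.3325 F [-3.3  1.9  5.6] T [0.564 0.447 0.401] j6 1.447 tau6 -0.252 dq6 0.499 g 0.276 79
```

Emit:
servo_tool([
  [[0,0,0.0009],[0,0,0.032],0.2],
  [[0,0,0.0009],[0,0,0.032],0.2],
])

```text
time_s: 17.6
eef_pos: [528.2, -130.0, 53.5]
ee_rot: [0.0, 0.977, -0.215, 0.0]
force: [-3.4, 1.3, 6.1]
grip_width: 0.274
grip_force: 78.6
```

```bash
python3 st.py
```

```text
17.6 pos [ 528.21 -129.99   53.5 ] yaw -0.433 F [-3.4  1.3  6.1] T [0.557 0.492 0.469] j6 1.547 tau6 -0.245 dq6 0.498 g 0.274 79
```

Emit:
servo_tool([
  [[0,0,0.0009],[0,0,0.032],0.2],
])

```text
time_s: 17.7
eef_pos: [528.2, -130.0, 53.3]
ee_rot: [0.0, 0.971, -0.239, 0.0]
force: [-3.6, 1.6, 6.1]
grip_width: 0.273
grip_force: 78.6
```

```bash
python3 st.py
```

```text
17.7 pos [ 528.16 -130.02   53.31] yaw -0.4832 F [-3.6  1.6  6.1] T [0.465 0.506 0.325] j6 1.597 tau6 -0.222 dq6 0.5 g 0.273 79
```

```bash
cat > rb.py <<'E'
from h import *;import sys
k,q=sys.argv[1],float(sys.argv[2]);z=91-3.5*(q-.1)
s=telemetry.sense();im=optics.capture('wrist')
p=s['eef_pos'];print(ribs(im,s,{k:(p[0]+float(sys.argv[3]) if len(sys.argv)>3 else p[0]-.4,p[1]-1.3)},z,.1045))
E
python3 rb.py a 1.4;python3 st.py
```

```text
{'a': np.float64(1.393699117505693)}
17.75 pos [ 528.19 -130.01   53.33] yaw -0.486 F [-3.8  2.   4.7] T [0.339 0.496 0.259] j6 1.6 tau6 0.194 dq6 -0.084 g 0.276 79
```

Emit:
servo_tool([
  [[0,0,0],[0,0,0],0.2],
], squeeze=110)

```text
time_s: 17.85
eef_pos: [528.2, -130.0, 53.4]
ee_rot: [0.0, 0.971, -0.239, 0.0]
force: [-4.3, 2.2, 6.9]
grip_width: 0.268
grip_force: 107.4
```

```bash
python3 st.py
```

```text
17.85 pos [ 528.19 -130.01   53.39] yaw -0.4821 F [-4.3  2.2  6.9] T [0.461 0.53  0.098] j6 1.596 tau6 0.222 dq6 -0.007 g 0.268 107
```

Emit:
servo_tool([
  [[0,0,0],[0,0,0],0.2],
])

```text
time_s: 17.95
eef_pos: [528.2, -130.0, 53.4]
ee_rot: [0.0, 0.971, -0.239, 0.0]
force: [-4.7, 2.7, 6.0]
grip_width: 0.264
grip_force: 107.4
```

```bash
python3 st.py
```

```text
17.95 pos [ 528.19 -130.02   53.41] yaw -0.482 F [-4.7  2.7  6. ] T [0.472 0.568 0.056] j6 1.596 tau6 0.102 dq6 -0.001 g 0.264 107
```

Emit:
servo_tool([
  [[0,0,0.0009],[0,0,0.032],0.2],
])

```text
time_s: 18.05
eef_pos: [528.2, -130.1, 53.3]
ee_rot: [0.0, 0.965, -0.263, 0.0]
force: [-4.1, 1.3, 6.9]
grip_width: 0.269
grip_force: 107.4
```

```bash
python3 st.py
```

```text
18.05 pos [ 528.18 -130.06   53.25] yaw -0.532 F [-4.1  1.3  6.9] T [0.491 0.614 0.539] j6 1.646 tau6 -0.579 dq6 0.534 g 0.269 107
```

Emit:
servo_tool([
  [[0,0,0.0005],[0,0,0.016],0.2],
])

```text
time_s: 18.15
eef_pos: [528.1, -130.1, 53.2]
ee_rot: [0.0, 0.961, -0.275, 0.0]
force: [-5.3, 1.3, 7.9]
grip_width: 0.268
grip_force: 107.4
```

```bash
python3 st.py
```

```text
18.15 pos [ 528.15 -130.06   53.17] yaw -0.5579 F [-5.3  1.3  7.9] T [0.411 0.597 0.545] j6 1.672 tau6 0.408 dq6 0.232 g 0.268 107
```

Emit:
servo_tool([
  [[0,0,0.0002],[0,0,0.006],0.2],
])

```text
time_s: 18.25
eef_pos: [528.2, -130.1, 53.1]
ee_rot: [0.0, 0.96, -0.28, 0.0]
force: [-4.4, 1.0, 7.5]
grip_width: 0.268
grip_force: 107.4
```

```bash
python3 st.py
```

```text
18.25 pos [ 528.15 -130.08   53.13] yaw -0.5666 F [-4.4  1.   7.5] T [0.474 0.599 0.546] j6 1.681 tau6 0.593 dq6 0.079 g 0.268 107
```

Emit:
servo_tool([
  [[0,0,0.0002],[0,0,0.006],0.2],
])

```text
time_s: 18.35
eef_pos: [528.2, -130.1, 53.1]
ee_rot: [0.0, 0.959, -0.284, 0.0]
force: [-5.0, 1.2, 7.4]
grip_width: 0.261
grip_force: 107.4
```

```bash
python3 st.py; python3 rb.py a 1.5
```

```text
18.35 pos [ 528.15 -130.1    53.14] yaw -0.5755 F [-5.   1.2  7.4] T [0.502 0.57  0.527] j6 1.69 tau6 0.451 dq6 0.092 g 0.261 107
{'a': np.float64(1.4825827548538433)}
```

Emit:
servo_tool([
  [[0,0,0],[0,0,0],0.6],
  [[0,0,0],[0,0,0],0.6],
  [[0,0,0],[0,0,-0.09],0.6],
  [[0,0,-0.054],[0,0,-0.09],0.6],
  [[0,0,-0.054],[0,0,-0.09],0.6],
  [[0,0,-0.054],[0,0,-0.09],0.6],
  [[0,0,-0.054],[0,0,-0.09],0.6],
  [[0,0,-0.054],[0,0,-0.09],0.6],
])

```text
time_s: 19.2
eef_pos: [528.3, -130.2, 106.4]
ee_rot: [0.0, 0.99, 0.138, 0.0]
force: [-0.3, 0.5, -1.0]
grip_width: 0.603
grip_force: 0.0
```

Emit:
servo_tool([
  [[0.034,0.067,0],[0,0,0],0.6],
  [[0.069,0.134,0],[0,0,0],0.6],
  [[0.069,0.134,0],[0,0,0],0.6],
  [[0.069,0.134,0],[0,0,0],0.6],
  [[0.069,0.134,0],[0,0,0],0.6],
  [[0.034,0.067,0],[0,0,0],0.6],
  [[0,0,0],[0,0,0],0.6],
  [[0,0,0],[0,0,0],0.6],
])

```text
time_s: 20.0
eef_pos: [630.0, -240.3, 105.5]
ee_rot: [-0.0, 0.991, 0.135, -0.0]
force: [-0.7, 0.6, -0.2]
grip_width: 0.603
grip_force: 0.0
```

```bash
python3 st.py; python3 - <<'E'
from h import *
s=telemetry.sense();print('->c',delta(s['eef_pos'],s['ee_rot'],[629.2,-240.1,53.5]))
s=telemetry.sense();im=optics.capture('wrist');cv2.imwrite('pics/w5.png',im)
E
```

```text
20.0 pos [ 629.99 -240.34  105.47] yaw 0.2717 F [-0.7  0.6 -0.2] T [0.039 0.007 0.001] j6 0.761 tau6 -0.008 dq6 -0.002 g 0.603 0
->c [-0.00339049 -0.00207036  0.25985398]
```

Emit:
servo_tool([
  [[-0.003,-0.002,0.065],[0,0,0],0.6],
  [[0,0,0.065],[0,0,0],0.6],
  [[0,0,0.065],[0,0,0],0.6],
  [[0,0,0.065],[0,0,0],0.6],
  [[0,0,0],[0,0,0],0.2],
  [[0,0,0],[0,0,0],0.2],
  [[0,0,0],[0,0,0],0.2],
  [[0,0,0],[0,0,0],0.2],
], squeeze=90)

```text
time_s: 20.85
eef_pos: [629.3, -239.7, 53.4]
ee_rot: [-0.001, 0.991, 0.136, -0.001]
force: [-3.5, 4.5, -2.9]
grip_width: 0.273
grip_force: 88.5
```

Emit:
servo_tool([
  [[0,0,0],[0,0,0],0.2],
])

```text
time_s: 20.95
eef_pos: [629.3, -239.7, 53.4]
ee_rot: [-0.001, 0.991, 0.136, -0.001]
force: [-2.7, 4.2, -3.5]
grip_width: 0.27
grip_force: 88.5
```

```bash
python3 st.py
```

```text
20.95 pos [ 629.3  -239.69   53.43] yaw 0.2721 F [-2.7  4.2 -3.5] T [ 0.504  0.378 -0.038] j6 0.761 tau6 -0.025 dq6 -0.001 g 0.27 88
```

Emit:
servo_tool([
  [[0,0,0.0009],[0,0,0.032],0.2],
  [[0,0,0.0009],[0,0,0.032],0.2],
  [[0,0,0.0009],[0,0,0.032],0.2],
])

```text
time_s: 21.25
eef_pos: [629.3, -239.7, 52.9]
ee_rot: [-0.001, 0.998, 0.06, -0.001]
force: [-3.3, 4.2, -2.2]
grip_width: 0.271
grip_force: 88.7
```

```bash
python3 st.py
```

```text
21.25 pos [ 629.27 -239.68   52.91] yaw 0.1202 F [-3.3  4.2 -2.2] T [0.6   0.392 0.395] j6 0.913 tau6 -0.241 dq6 0.498 g 0.271 89
```

Emit:
servo_tool([
  [[0,0,0.0009],[0,0,0.032],0.2],
])

```text
time_s: 21.35
eef_pos: [629.3, -239.7, 52.7]
ee_rot: [-0.001, 0.999, 0.035, -0.001]
force: [-3.2, 5.2, -2.7]
grip_width: 0.271
grip_force: 88.7
```

```bash
python3 st.py
```

```text
21.35 pos [ 629.26 -239.67   52.73] yaw 0.0699 F [-3.2  5.2 -2.7] T [0.541 0.353 0.411] j6 0.963 tau6 -0.237 dq6 0.5 g 0.271 89
```

Emit:
servo_tool([
  [[0,0,0.0009],[0,0,0.032],0.2],
  [[0,0,0.0009],[0,0,0.032],0.2],
  [[0,0,0.0009],[0,0,0.032],0.2],
])

```text
time_s: 21.65
eef_pos: [629.3, -239.6, 52.2]
ee_rot: [-0.001, 0.999, -0.04, -0.001]
force: [-2.6, 4.2, -2.9]
grip_width: 0.271
grip_force: 88.7
```

```bash
python3 st.py
```

```text
21.65 pos [ 629.25 -239.63   52.2 ] yaw -0.0808 F [-2.6  4.2 -2.9] T [0.566 0.425 0.445] j6 1.114 tau6 -0.225 dq6 0.499 g 0.271 89
```

Emit:
servo_tool([
  [[0,0,0.0009],[0,0,0.032],0.2],
  [[0,0,0.0009],[0,0,0.032],0.2],
])

```text
time_s: 21.85
eef_pos: [629.3, -239.6, 51.9]
ee_rot: [-0.001, 0.996, -0.091, -0.001]
force: [-3.4, 4.6, -2.5]
grip_width: 0.271
grip_force: 88.7
```

```bash
python3 st.py
```

```text
21.85 pos [ 629.26 -239.62   51.86] yaw -0.1813 F [-3.4  4.6 -2.5] T [0.639 0.441 0.441] j6 1.214 tau6 -0.217 dq6 0.499 g 0.271 89
```

Emit:
servo_tool([
  [[0,0,0.0009],[0,0,0.032],0.2],
  [[0,0,0.0009],[0,0,0.032],0.2],
])

```text
time_s: 22.05
eef_pos: [629.3, -239.6, 51.5]
ee_rot: [-0.001, 0.99, -0.14, -0.001]
force: [-1.9, 4.1, -3.2]
grip_width: 0.272
grip_force: 88.7
```

```bash
python3 st.py
```

```text
22.05 pos [ 629.26 -239.63   51.51] yaw -0.2819 F [-1.9  4.1 -3.2] T [0.632 0.428 0.457] j6 1.315 tau6 -0.21 dq6 0.499 g 0.272 89
```

Emit:
servo_tool([
  [[0,0,0.0009],[0,0,0.032],0.2],
  [[0,0,0.0009],[0,0,0.032],0.2],
])

```text
time_s: 22.25
eef_pos: [629.3, -239.6, 51.2]
ee_rot: [-0.0, 0.982, -0.19, -0.001]
force: [-3.3, 6.1, -2.3]
grip_width: 0.273
grip_force: 88.7
```

```bash
python3 st.py
```

```text
22.25 pos [ 629.26 -239.63   51.16] yaw -0.3824 F [-3.3  6.1 -2.3] T [0.706 0.372 0.486] j6 1.416 tau6 -0.2 dq6 0.5 g 0.273 89
```

Emit:
servo_tool([
  [[0,0,0.0009],[0,0,0.032],0.2],
])

```text
time_s: 22.35
eef_pos: [629.2, -239.6, 51.0]
ee_rot: [-0.0, 0.977, -0.215, -0.001]
force: [-2.4, 4.8, -2.7]
grip_width: 0.273
grip_force: 88.8
```

```bash
python3 st.py
```

```text
22.35 pos [ 629.23 -239.62   50.95] yaw -0.4327 F [-2.4  4.8 -2.7] T [0.691 0.424 0.488] j6 1.466 tau6 -0.162 dq6 0.498 g 0.273 89
```

Emit:
servo_tool([
  [[0,0,0.0009],[0,0,0.032],0.2],
])

```text
time_s: 22.45
eef_pos: [629.3, -239.6, 50.9]
ee_rot: [-0.0, 0.971, -0.239, -0.001]
force: [-2.5, 4.5, -2.2]
grip_width: 0.273
grip_force: 88.8
```

```bash
python3 st.py
```

```text
22.45 pos [ 629.28 -239.58   50.85] yaw -0.4827 F [-2.5  4.5 -2.2] T [0.686 0.452 0.639] j6 1.516 tau6 -0.083 dq6 0.498 g 0.273 89
```

Emit:
servo_tool([
  [[0,0,0.0001],[0,0,0.004],0.2],
])

```text
time_s: 22.55
eef_pos: [629.3, -239.6, 50.8]
ee_rot: [-0.0, 0.97, -0.242, -0.001]
force: [-2.9, 5.0, -2.1]
grip_width: 0.273
grip_force: 88.8
```

```bash
python3 st.py;
```

```text
22.55 pos [ 629.28 -239.58   50.82] yaw -0.4885 F [-2.9  5.  -2.1] T [0.656 0.466 0.58 ] j6 1.522 tau6 0.841 dq6 0.027 g 0.273 89
```

Emit:
servo_tool([
  [[0,0,0.0001],[0,0,0.004],0.2],
])

```text
time_s: 22.65
eef_pos: [629.3, -239.6, 50.8]
ee_rot: [-0.0, 0.97, -0.244, -0.001]
force: [-2.1, 5.3, -3.7]
grip_width: 0.271
grip_force: 88.8
```

```bash
python3 st.py; python3 rb.py c 1.45
```

```text
22.65 pos [ 629.26 -239.56   50.78] yaw -0.4934 F [-2.1  5.3 -3.7] T [0.653 0.419 0.643] j6 1.527 tau6 0.541 dq6 0.059 g 0.271 89
{'c': np.float64(1.4533377433578174)}
```

Knob c is snug, about 0.18 Nm above its running level. Next is b.

Emit:
servo_tool([
  [[0,0,0],[0,0,0],0.6],
  [[0,0,0],[0,0,0],0.6],
  [[0,0,0],[0,0,-0.081],0.6],
  [[0,0,-0.054],[0,0,-0.081],0.6],
  [[0,0,-0.054],[0,0,-0.081],0.6],
  [[0,0,-0.054],[0,0,-0.081],0.6],
  [[0,0,-0.054],[0,0,-0.081],0.6],
  [[0,0,-0.06],[0,0,-0.083],0.6],
])

```text
time_s: 23.5
eef_pos: [629.9, -241.0, 107.2]
ee_rot: [0.001, 0.99, 0.138, 0.001]
force: [0.9, 0.1, -0.2]
grip_width: 0.6
grip_force: 0.0
```

Emit:
servo_tool([
  [[0.01,-0.059,0],[0,0,0],0.6],
  [[0.02,-0.118,0],[0,0,0],0.6],
  [[0.02,-0.118,0],[0,0,0],0.6],
  [[0.02,-0.118,0],[0,0,0],0.6],
  [[0.02,-0.118,0],[0,0,0],0.6],
  [[0.01,-0.059,0],[0,0,0],0.6],
  [[0,0,0],[0,0,0],0.6],
  [[0,0,0],[0,0,0],0.6],
])

```text
time_s: 24.3
eef_pos: [617.4, -122.0, 106.1]
ee_rot: [0.0, 0.991, 0.135, 0.0]
force: [-0.0, 0.0, -0.7]
grip_width: 0.6
grip_force: 0.0
```

```bash
python3 st.py; python3 - <<'E'
from h import *
s=telemetry.sense();print('->b',delta(s['eef_pos'],s['ee_rot'],[616.6,-120.3,53]))
E
```

```text
24.3 pos [ 617.36 -121.96  106.12] yaw 0.2705 F [-0.   0.  -0.7] T [0.049 0.024 0.018] j6 0.92 tau6 0.045 dq6 -0.004 g 0.6 0
->b [-0.00149118 -0.00912507  0.26561798]
```

Emit:
servo_tool([
  [[-0.0015,-0.009,0.065],[0,0,0],0.6],
  [[0,0,0.065],[0,0,0],0.6],
  [[0,0,0.065],[0,0,0],0.6],
  [[0,0,0.068],[0,0,0],0.6],
  [[0,0,0],[0,0,0],0.2],
  [[0,0,0],[0,0,0],0.2],
  [[0,0,0],[0,0,0],0.2],
  [[0,0,0],[0,0,0],0.2],
])

```text
time_s: 25.1
eef_pos: [616.5, -120.4, 53.3]
ee_rot: [0.0, 0.991, 0.135, -0.0]
force: [2.4, -5.0, -8.0]
grip_width: 0.267
grip_force: 88.4
```

Emit:
servo_tool([
  [[0,0,0],[0,0,0],0.2],
])

```text
time_s: 25.2
eef_pos: [616.5, -120.4, 53.3]
ee_rot: [0.0, 0.991, 0.135, 0.0]
force: [1.4, -5.4, -8.0]
grip_width: 0.277
grip_force: 88.4
```

```bash
python3 st.py
```

```text
25.2 pos [ 616.46 -120.37   53.31] yaw 0.2713 F [ 1.4 -5.4 -8. ] T [-0.442 -0.167 -0.033] j6 0.921 tau6 -0.032 dq6 -0.0 g 0.277 88
```

Emit:
servo_tool([
  [[0,0,0.0009],[0,0,0.032],0.2],
  [[0,0,0.0009],[0,0,0.032],0.2],
  [[0,0,0.0009],[0,0,0.032],0.2],
])

```text
time_s: 25.5
eef_pos: [616.5, -120.3, 52.8]
ee_rot: [0.0, 0.998, 0.06, 0.0]
force: [1.1, -4.5, -8.4]
grip_width: 0.273
grip_force: 88.4
```

```bash
python3 st.py
```

```text
25.5 pos [ 616.47 -120.3    52.81] yaw 0.1195 F [ 1.1 -4.5 -8.4] T [-0.344 -0.196  0.386] j6 1.073 tau6 -0.284 dq6 0.499 g 0.273 88
```

Emit:
servo_tool([
  [[0,0,0.0009],[0,0,0.032],0.2],
])

```text
time_s: 25.6
eef_pos: [616.5, -120.3, 52.6]
ee_rot: [0.0, 0.999, 0.035, 0.0]
force: [1.7, -4.6, -8.3]
grip_width: 0.276
grip_force: 88.4
```

```bash
python3 st.py
```

```text
25.6 pos [ 616.46 -120.29   52.62] yaw 0.0692 F [ 1.7 -4.6 -8.3] T [-0.323 -0.199  0.357] j6 1.123 tau6 -0.282 dq6 0.498 g 0.276 88
```

q is about 0.91 and the running level about 0.37.

Emit:
servo_tool([
  [[0,0,0.0009],[0,0,0.032],0.2],
  [[0,0,0.0009],[0,0,0.032],0.2],
  [[0,0,0.0009],[0,0,0.032],0.2],
])

```text
time_s: 25.9
eef_pos: [616.5, -120.2, 52.1]
ee_rot: [0.0, 0.999, -0.041, 0.0]
force: [1.7, -4.2, -7.4]
grip_width: 0.27
grip_force: 88.4
```

```bash
python3 st.py
```

```text
25.9 pos [ 616.46 -120.22   52.09] yaw -0.0816 F [ 1.7 -4.2 -7.4] T [-0.338 -0.234  0.418] j6 1.274 tau6 -0.281 dq6 0.498 g 0.27 88
```

Emit:
servo_tool([
  [[0,0,0.0009],[0,0,0.032],0.2],
  [[0,0,0.0009],[0,0,0.032],0.2],
])

```text
time_s: 26.1
eef_pos: [616.5, -120.1, 51.8]
ee_rot: [0.0, 0.996, -0.091, 0.0]
force: [0.9, -4.1, -6.7]
grip_width: 0.276
grip_force: 88.4
```

```bash
python3 st.py
```

```text
26.1 pos [ 616.47 -120.15   51.75] yaw -0.1821 F [ 0.9 -4.1 -6.7] T [-0.323 -0.258  0.459] j6 1.375 tau6 -0.28 dq6 0.498 g 0.276 88
```

Emit:
servo_tool([
  [[0,0,0.0009],[0,0,0.032],0.2],
])

```text
time_s: 26.2
eef_pos: [616.5, -120.1, 51.6]
ee_rot: [0.0, 0.993, -0.116, 0.0]
force: [1.2, -2.7, -7.6]
grip_width: 0.273
grip_force: 88.4
```

```bash
python3 st.py
```

```text
26.2 pos [ 616.48 -120.14   51.58] yaw -0.2323 F [ 1.2 -2.7 -7.6] T [-0.35  -0.212  0.395] j6 1.425 tau6 -0.28 dq6 0.499 g 0.273 88
```

Noise: still at the running level, with q about 1.21.

Emit:
servo_tool([
  [[0,0,0.0009],[0,0,0.032],0.2],
  [[0,0,0.0009],[0,0,0.032],0.2],
])

```text
time_s: 26.4
eef_pos: [616.5, -120.1, 51.2]
ee_rot: [0.0, 0.986, -0.166, 0.0]
force: [1.7, -3.8, -7.9]
grip_width: 0.274
grip_force: 88.4
```

```bash
python3 st.py
```

```text
26.4 pos [ 616.51 -120.09   51.23] yaw -0.3328 F [ 1.7 -3.8 -7.9] T [-0.242 -0.327  0.372] j6 1.525 tau6 -0.279 dq6 0.499 g 0.274 88
```

Emit:
servo_tool([
  [[0,0,0.0009],[0,0,0.032],0.2],
  [[0,0,0.0009],[0,0,0.032],0.2],
])

```text
time_s: 26.6
eef_pos: [616.5, -120.0, 50.9]
ee_rot: [0.0, 0.977, -0.215, 0.0]
force: [0.7, -3.5, -7.3]
grip_width: 0.274
grip_force: 88.5
```

```bash
python3 st.py
```

```text
26.6 pos [ 616.51 -120.03   50.87] yaw -0.4333 F [ 0.7 -3.5 -7.3] T [-0.2   -0.327  0.351] j6 1.626 tau6 -0.275 dq6 0.498 g 0.274 88
```

Emit:
servo_tool([
  [[0,0,0.0009],[0,0,0.032],0.2],
])

```text
time_s: 26.7
eef_pos: [616.5, -120.0, 50.7]
ee_rot: [0.0, 0.971, -0.239, 0.0]
force: [0.6, -3.3, -6.4]
grip_width: 0.271
grip_force: 88.6
```

```bash
python3 st.py
```

```text
26.7 pos [ 616.51 -120.01   50.69] yaw -0.4835 F [ 0.6 -3.3 -6.4] T [-0.237 -0.298  0.471] j6 1.676 tau6 -0.182 dq6 0.497 g 0.271 89
```

Emit:
servo_tool([
  [[0,0,0.0003],[0,0,0.01],0.2],
])

```text
time_s: 26.8
eef_pos: [616.5, -120.0, 50.7]
ee_rot: [0.0, 0.969, -0.247, 0.0]
force: [2.2, -3.9, -7.9]
grip_width: 0.272
grip_force: 88.5
```

```bash
python3 st.py
```

```text
26.8 pos [ 616.52 -119.99   50.66] yaw -0.4983 F [ 2.2 -3.9 -7.9] T [-0.284 -0.405  0.489] j6 1.691 tau6 0.654 dq6 0.126 g 0.272 89
```

Emit:
servo_tool([
  [[0,0,0.0003],[0,0,0.011],0.2],
])

```text
time_s: 26.9
eef_pos: [616.5, -120.0, 50.6]
ee_rot: [0.0, 0.967, -0.255, 0.0]
force: [2.9, -4.4, -8.4]
grip_width: 0.274
grip_force: 88.5
```

```bash
python3 st.py
```

```text
26.9 pos [ 616.54 -119.99   50.62] yaw -0.5148 F [ 2.9 -4.4 -8.4] T [-0.304 -0.386  0.507] j6 1.707 tau6 0.317 dq6 0.177 g 0.274 88
```

Emit:
servo_tool([
  [[0,0,0.0003],[0,0,0.011],0.2],
])

```text
time_s: 27.0
eef_pos: [616.5, -120.0, 50.6]
ee_rot: [0.0, 0.965, -0.263, 0.0]
force: [2.5, -4.7, -8.3]
grip_width: 0.268
grip_force: 88.4
```

```bash
python3 st.py; python3 rb.py b 1.5
```

```text
27.0 pos [ 616.54 -119.98   50.56] yaw -0.5326 F [ 2.5 -4.7 -8.3] T [-0.381 -0.439  0.592] j6 1.725 tau6 0.316 dq6 0.177 g 0.268 88
{'b': np.float64(1.4816509119904797)}
```

Knob b is snug. Next is d.

Emit:
servo_tool([
  [[0,0,0],[0,0,0],0.6],
  [[0,0,0],[0,0,0],0.6],
  [[0,0,0],[0,0,-0.085],0.6],
  [[0,0,-0.054],[0,0,-0.085],0.6],
  [[0,0,-0.054],[0,0,-0.085],0.6],
  [[0,0,-0.054],[0,0,-0.085],0.6],
  [[0,0,-0.054],[0,0,-0.085],0.6],
  [[0,0,-0.06],[0,0,-0.087],0.6],
])

```text
time_s: 27.85
eef_pos: [616.7, -119.5, 107.0]
ee_rot: [-0.0, 0.99, 0.138, 0.0]
force: [0.3, 0.5, 0.7]
grip_width: 0.597
grip_force: 0.0
```

Emit:
servo_tool([
  [[-0.054,0.052,0],[0,0,0],0.6],
  [[-0.109,0.103,0],[0,0,0],0.6],
  [[-0.109,0.103,0],[0,0,0],0.6],
  [[-0.109,0.103,0],[0,0,0],0.6],
  [[-0.109,0.103,0],[0,0,0],0.6],
  [[-0.054,0.052,0],[0,0,0],0.6],
  [[0,0,0],[0,0,0],0.6],
  [[0,0,0],[0,0,0],0.6],
])

```text
time_s: 28.65
eef_pos: [539.6, -248.0, 105.8]
ee_rot: [-0.0, 0.991, 0.135, 0.0]
force: [0.5, 1.6, -0.3]
grip_width: 0.601
grip_force: 0.0
```

```bash
python3 st.py; python3 - <<'E'
from h import *
s=telemetry.sense();print('->d',delta(s['eef_pos'],s['ee_rot'],[540.7,-249.1,53]))
E
```

```text
28.65 pos [ 539.56 -247.95  105.78] yaw 0.2704 F [ 0.5  1.6 -0.3] T [ 0.034  0.005 -0.043] j6 0.672 tau6 -0.013 dq6 -0.006 g 0.601 0
->d [0.0038819  0.00715058 0.26388416]
```

Emit:
servo_tool([
  [[0.004,0.007,0.065],[0,0,0],0.6],
  [[0,0,0.065],[0,0,0],0.6],
  [[0,0,0.065],[0,0,0],0.6],
  [[0,0,0.068],[0,0,0],0.6],
  [[0,0,0],[0,0,0],0.2],
  [[0,0,0],[0,0,0],0.2],
  [[0,0,0],[0,0,0],0.2],
  [[0,0,0],[0,0,0],0.2],
])

```text
time_s: 29.45
eef_pos: [540.3, -248.9, 53.0]
ee_rot: [-0.001, 0.991, 0.136, -0.0]
force: [-1.3, 4.5, -4.8]
grip_width: 0.272
grip_force: 88.4
```

Emit:
servo_tool([
  [[0,0,0],[0,0,0],0.2],
])

```text
time_s: 29.55
eef_pos: [540.3, -248.9, 53.0]
ee_rot: [-0.001, 0.991, 0.136, -0.0]
force: [-0.8, 5.1, -4.1]
grip_width: 0.274
grip_force: 88.4
```

```bash
python3 st.py
```

```text
29.55 pos [ 540.26 -248.94   53.01] yaw 0.2719 F [-0.8  5.1 -4.1] T [ 0.737  0.127 -0.05 ] j6 0.67 tau6 -0.022 dq6 0.001 g 0.274 88
```

Emit:
servo_tool([
  [[0,0,0.0009],[0,0,0.032],0.2],
  [[0,0,0.0009],[0,0,0.032],0.2],
  [[0,0,0.0009],[0,0,0.032],0.2],
])

```text
time_s: 29.85
eef_pos: [540.3, -249.0, 52.5]
ee_rot: [-0.0, 0.998, 0.06, -0.0]
force: [-0.4, 5.3, -5.3]
grip_width: 0.27
grip_force: 88.4
```

```bash
python3 st.py
```

```text
29.85 pos [ 540.27 -248.97   52.5 ] yaw 0.12 F [-0.4  5.3 -5.3] T [0.672 0.173 0.403] j6 0.822 tau6 -0.294 dq6 0.497 g 0.27 88
```

Emit:
servo_tool([
  [[0,0,0.0009],[0,0,0.032],0.2],
])

```text
time_s: 29.95
eef_pos: [540.3, -249.0, 52.4]
ee_rot: [-0.0, 0.999, 0.035, -0.0]
force: [-1.6, 5.4, -5.2]
grip_width: 0.275
grip_force: 88.4
```

```bash
python3 st.py
```

```text
29.95 pos [ 540.29 -249.01   52.36] yaw 0.0697 F [-1.6  5.4 -5.2] T [0.686 0.138 0.372] j6 0.872 tau6 -0.292 dq6 0.498 g 0.275 88
```

Joint 6's torque is a clean signal, at -0.29 while running. I continue with q about 0.905.

Emit:
servo_tool([
  [[0,0,0.0009],[0,0,0.032],0.2],
  [[0,0,0.0009],[0,0,0.032],0.2],
  [[0,0,0.0009],[0,0,0.032],0.2],
])

```text
time_s: 30.25
eef_pos: [540.3, -249.1, 51.8]
ee_rot: [-0.0, 0.999, -0.041, -0.0]
force: [-0.8, 4.6, -4.2]
grip_width: 0.268
grip_force: 88.4
```

```bash
python3 st.py
```

```text
30.25 pos [ 540.28 -249.07   51.84] yaw -0.0812 F [-0.8  4.6 -4.2] T [0.614 0.127 0.345] j6 1.023 tau6 -0.291 dq6 0.498 g 0.268 88
```

Emit:
servo_tool([
  [[0,0,0.0009],[0,0,0.032],0.2],
  [[0,0,0.0009],[0,0,0.032],0.2],
  [[0,0,0.0009],[0,0,0.032],0.2],
])

```text
time_s: 30.55
eef_pos: [540.3, -249.1, 51.3]
ee_rot: [-0.0, 0.993, -0.116, -0.0]
force: [-0.6, 4.2, -4.9]
grip_width: 0.272
grip_force: 88.4
```

```bash
python3 st.py
```

```text
30.55 pos [ 540.28 -249.12   51.29] yaw -0.2319 F [-0.6  4.2 -4.9] T [0.668 0.175 0.434] j6 1.174 tau6 -0.29 dq6 0.499 g 0.272 88
```

q is about 1.21.

Emit:
servo_tool([
  [[0,0,0.0009],[0,0,0.032],0.2],
  [[0,0,0.0009],[0,0,0.032],0.2],
  [[0,0,0.0009],[0,0,0.032],0.2],
])

```text
time_s: 30.85
eef_pos: [540.2, -249.2, 50.8]
ee_rot: [-0.0, 0.982, -0.19, -0.001]
force: [-1.8, 3.7, -4.1]
grip_width: 0.275
grip_force: 88.4
```

```bash
python3 st.py
```

```text
30.85 pos [ 540.25 -249.16   50.78] yaw -0.3828 F [-1.8  3.7 -4.1] T [0.614 0.206 0.398] j6 1.325 tau6 -0.289 dq6 0.499 g 0.275 88
```

q is about 1.36 and still at the running level.

Emit:
servo_tool([
  [[0,0,0.0009],[0,0,0.032],0.2],
  [[0,0,0.0009],[0,0,0.032],0.2],
])

```text
time_s: 31.05
eef_pos: [540.2, -249.2, 50.4]
ee_rot: [-0.0, 0.971, -0.239, -0.001]
force: [-1.5, 4.2, -4.6]
grip_width: 0.278
grip_force: 88.5
```

```bash
python3 st.py
```

```text
31.05 pos [ 540.22 -249.2    50.43] yaw -0.483 F [-1.5  4.2 -4.6] T [0.614 0.307 0.518] j6 1.425 tau6 -0.122 dq6 0.5 g 0.278 88
```

Knob d is snug, about 0.13–0.16 Nm above running. I let go, lift and check.

Emit:
servo_tool([
  [[0,0,0],[0,0,0],0.6],
  [[0,0,0],[0,0,0],0.6],
  [[0,0,0],[0,0,-0.08],0.6],
  [[0,0,-0.06],[0,0,-0.08],0.6],
  [[0,0,-0.06],[0,0,-0.08],0.6],
  [[0,0,-0.06],[0,0,-0.08],0.6],
  [[0,0,-0.06],[0,0,-0.08],0.6],
  [[0,0,-0.06],[0,0,-0.08],0.6],
])

```text
time_s: 31.85
eef_pos: [540.9, -250.2, 111.9]
ee_rot: [0.001, 0.99, 0.138, 0.001]
force: [0.2, 0.9, 0.1]
grip_width: 0.597
grip_force: 0.0
```

Emit:
servo_tool([
  [[0,-0.06,-0.1],[0,0,0],0.6],
  [[0,-0.1,-0.15],[0,0,0],0.6],
  [[0,-0.1,-0.15],[0,0,0],0.6],
  [[0,-0.1,-0.15],[0,0,0],0.6],
  [[0,0,-0.05],[0,0,0],0.6],
  [[0,0,0],[0,0,0],0.6],
  [[0,0,0],[0,0,0],0.6],
])

```text
time_s: 32.55
eef_pos: [521.0, -180.9, 229.5]
ee_rot: [-0.0, 0.991, 0.135, -0.0]
force: [-0.8, -0.1, -0.4]
grip_width: 0.605
grip_force: 0.0
```

```bash
python3 st.py; python3 - <<'E'
from h import *
s=telemetry.sense();im=optics.capture('wrist');cv2.imwrite('pics/w6.png',im)
m=optics.camera_model('wrist');M=m['mount'];q=s['ee_rot'];R=Ro.from_quat([q[1],q[2],q[3],q[0]]).as_matrix()
g={}
for k,c in F.items():
    C=(R.T@(np.array([*c,86.3])-s['eef_pos'])-M[:3,3])@M[:3,:3];g[k]=(int(C[0]/C[2]*f(m)+m['cx']),int(C[1]/C[2]*f(m)+m['cy']))
print(g);X=tops(im,s,g,86.3);th,t,G=fit(X);print(ribs(im,s,F,86.3,.1045))
E
```

```text
32.55 pos [ 521.05 -180.89  229.48] yaw 0.2714 F [-0.8 -0.1 -0.4] T [0.015 0.005 0.023] j6 0.753 tau6 -0.008 dq6 0.004 g 0.605 0
{'a': (265, 159), 'b': (278, 47), 'c': (427, 74), 'd': (400, 181)}
a [265.4 159.1] [250] [ 527.3 -131.1   86.3]
b [278.7  47.3] [171 166] [ 616.7 -121.8   86.3]
c [427.8  74.5] [152 151] [ 629.2 -241.    86.3]
d [400.6 181.4] [238] [ 539.6 -250.5   86.3]
yaw 5.964390716987808 C [ 578.2 -186.1] {'a': array([ 527.2, -131.1]), 'b': array([ 616.7, -121.8]), 'c': array([ 629.2, -241.1]), 'd': array([ 539.7, -250.5])} res [[0.1, -0.0], [0.0, -0.0], [-0.0, 0.1], [-0.0, -0.1]]
{'a': np.float64(1.5039860557700298), 'b': np.float64(1.4770430466801256), 'c': np.float64(1.45543197846448), 'd': np.float64(1.4620667868091033)}
```

View pics/w6.png

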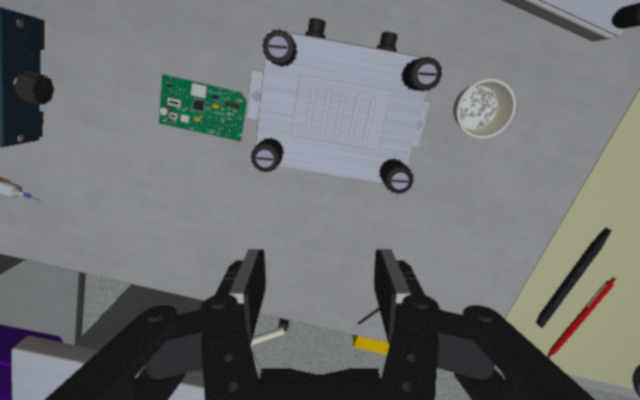

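The picture shows all four ribs at about the same angle (q 1.46–1.50). The cover sits level, nothing else has moved and the gripper is clear, so I hand in.

```bash
python3 -c "
from rig import ctrl;print(ctrl.finish_job())"
```

```text
the job is handed in; nothing more can be done
None
```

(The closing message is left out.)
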